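# Turn the pipette carousel to the well plate

### The arm

A 6-joint arm with a two-finger parallel gripper is mounted at the origin on the work surface. World frame = base frame: x ahead of the robot, y to its left, z up, the work surface at z = 0. Lengths are in m, angles in degrees, forces in N, time in s.
With the tool pointing down it reaches from about 0.325 to 0.85 m from the base axis. Payload 15.5 kg.
Tool frame: the origin (TCP) lies on the centre line of the jaws, within the pads' length; the fingertips stand finger_overhang ahead of it and the grasp point (between the pads) lies 11 mm behind it (finger_overhang is the distance from the TCP to the fingertips, in m); z points along the fingers, y is the direction in which the jaws open and shut (so a half turn about z gives the same grasp; the last joint's range is limited). The gripper opens to 91 mm and grips with 3 to 60 N. Pads are 32 mm wide; open, the fingers measure 118 mm over their backs; the gripper's body (76 mm by 178 mm) begins 60 mm behind the grasp point.
Start: joints at [63.398, 28.281, 77.091, -0, 74.628, -5.472], TCP at [0.225, 0.583, 0.222] pointing down, gripper open.
Joint ranges: [-166.48, 166.48], [-47.26, 123.95], [12.59, 153.08], [-70.14, 250.14], [6.76, 159.57], [-176.63, 176.63]. Speed limits (degrees/s): [108.29, 108.29, 147.25, 172.46, 172.46, 172.46].

### API

Orientations are given as a 3x3 rotation matrix whose columns are the frame's x, y, z axes.
In Python, from station import get_state, camera, camera_info, job_done, recognise, regions_of, tip_of, finger_overhang gives the robot as it stands. The module is installed in compiled form; this text tells all that it offers.
- The arm moves only by the shell command python3 -m crank 'ROWS' [OPENING] [FORCE]. ROWS is JSON, one flat list of numbers, 4 for each row, row after row: the shift along the world's x, y, z in m, then the turn about the world's z in degrees. A call has 1 to 5 rows; each row is the pose to reach, as a shift and turn from the pose commanded when the call began; what a row does not reach only later rows make up. A row lasts 1/10 s, in which the tool goes at most 50 mm and 8.59 degrees, less where a joint would pass 70% of its speed; a pose out of reach is approached as far as the arm can. A call with a gripper value outside its range is refused whole. OPENING is the closure in counts, from 0 (fully open) to 255 (shut), set as the call begins (- or left out, the last holds). The fingers move at their own pace and stop on an object; FORCE is the grip in N (left out, the last holds). Time passes only in rows, so rows that repeat a pose let the fingers close. It gives the time, the measured TCP pose, the force and the opening at its end, in the units of the state.
- get_state(): the state, without advancing time (a new reading comes with each control period).
- camera(name): name is "side" or "top" or "wrist"; returns (picture, depth): 384x512x3 uint8, red, green, blue; 384x512 float32, m along the optical axis (not along the pixel's ray), 0 where there is no reading.
- camera_info(name): a dict with "K" (3x3 intrinsics, pixels), "R" (3x3) and "t" (3): a world point X has camera coordinates R X + t. Camera axes: x right, y down, z forward; pixel columns grow to the right and rows downward; lengths in m; the calibration is good to about 2 mm. A picture is of the moment at which its call begins: read the wrist's pose just before it. camera_info takes no time and is no camera call; for the wrist camera it gives the pose at the moment of the call.
- job_done(): hands the job in, once; it reports no verdict.
Trained networks look in the newest picture that a camera, given by its name, has taken for a name from the list of things; names that differ only in an ending like _2 or _b are one class to them, and where a whole thing is asked for, a point or a joint stands for the part that bears it (a point fixed in the world has none). Each returns a list of dicts, best first, with "score" (0 to 1); they miss things now and then, are a little off and sometimes report something else, mostly with a low value. They report only what shows in the picture. A call takes as long as a camera call. They do not tell look-alikes from the thing itself.
- recognise(camera, thing): "box" ([left, top, width, height] in pixels, round what is visible of it).
- regions_of(camera, thing): "region" (384x512 bool, what is visible of it) and "box" ([left, top, width, height] in pixels, round what is visible of it).
- tip_of(camera, thing): "xy" ([column, row] in pixels: a listed point, or the origin of a listed thing).
The state is a dict: "clock": time; "joint_pos": joint angles; "qvel": joint speeds; "effort": joint torques, N m; "eef_pos": TCP position; "tcp_rot": TCP orientation; "ft_force": force on the tool from outside, world axes, zero at the start; "ft_torque": the same for the moment, N m; "gripper_width": finger opening in m.
Only numpy, scipy, OpenCV 4.12 (cv2) and the standard library are available. Lean on these libraries where they do the work, as an engineer would, in place of code of your own. Each camera call takes 0.05 s, during which the arm holds its last target. There are 200 camera calls.

### The job

The next job is filling the white well plate: gently push the pipette carousel round with a fingertip until its wide eight-nozzle pipette faces straight towards the middle of that plate, then take the hand away. The stand must stay standing where it is, and the plate, the tube rack, the tube box and the bottle must be left where they are; nothing is to be lifted.

Things in the scene. Friction and masses are not known exactly. Their poses are not given: they have to be found in the camera images.
- stand: Pipette stand: loose round grey foot (184 mm diameter, 16 mm high, 1.8 kg) with an upright column (26 mm diameter) that carries the carousel. It stands freely on the bench, held only by its weight. Origin: centre of the foot's underside, z up.
- carousel: Turning top of the stand: black hub (56 mm diameter, top 266 mm above the bench) with four level black arms at right angles, a pipette fixed fast at each end. Origin: on the turning axis at bench height (same point as the stand's); z up, x along the arm with the eight-nozzle pipette. Turns either way without stops or clicks, with stiff, damped drag (1 to 4 N on an arm), stays where left.
- spoke_mid (a point): Point on the middle of the eight-nozzle pipette's arm, 62 mm from the axis, 250 mm above the bench. Each of the four arms is a bar 12 mm wide and 20 mm high (240 to 260 mm above the bench), bare from 28 to 97 mm from the axis: the place to push sideways, reached from above. The other three arms are alike, along the carousel's y, -x and -y.
- multi (a point): Centre of the eight-nozzle pipette's wide white head (90 mm across the arm, 30 mm along it, 108 to 150 mm above the bench; eight nozzles below it), 119 mm from the axis along the carousel's x. The other three pipettes end in one thin shaft.
- multi_top (a point): Top of the eight-nozzle pipette's plunger button, 291 mm above the bench, 115 mm from the axis. All four pipettes stand upright in 40 mm wide holders (97 to 133 mm from the axis): body 30 mm diameter, buttons at this same height, lower ends 55 to 75 mm above the bench, all within 145 mm of the axis.
- plate: White 96-well plate, 127 mm (its x) by 85 mm (its y), 14 mm high, lying loose beside the stand, to its left or right (the rack is on the other side). Origin: centre of its underside.
- plate_mid (a point): Centre of the well plate's underside (the same point as the plate's origin): the eight-nozzle pipette must face this point as seen from above.
- rack: Bystander: green tube rack 160 by 70 mm, 38 mm high, with small capped tubes up to 66 mm above the bench; lies loose on the other side of the stand. Origin: centre of its underside.
- bottle: Bystander: amber bottle, 64 mm diameter, 125 mm high, standing loose close to the robot on its left. Origin: centre of its underside.
- tubebox: Bystander: low red tube box 110 by 80 mm, 42 mm high, loose, close to the robot on its right. Origin: centre of its underside.
Mind the look-alikes: they are no part of the job. What is meant by the plate is not black or red, and is the larger of those in its own colour.

How it is judged:
By the outcome, as a careful person would: the job done as asked, in the order asked, and still so for the second after the job is handed in, with the robot touching nothing.
It also fails if it takes over 45 s, if anything falls off the work surface, if the arm or the gripper's body presses on something with over 40 N, if the wrist force passes 120 N, or if a joint passes its speed limit or range.

## Working session

There is one attempt and no reset: what is moved stays moved. The work goes in short steps, Python scripts to look and compute and a shell command to move; the robot and the scene stay as the last step left them, time stands still between calls to the robot, and variables do not carry over. Pictures are saved under pics/ and viewed, about 8 in all and at most 12, crops included, and the job is handed in when it is done.

```bash
mkdir -p pics
cat > h.py <<'E'
import numpy as np, cv2
from station import *
def look(c):
    info=camera_info(c); im,d=camera(c); return im,d,info
def pts(d,info):
    K,R,t=(np.array(info[k]) for k in "KRt")
    v,u=np.indices(d.shape); P=np.stack([(u-K[0,2])/K[0,0]*d,(v-K[1,2])/K[1,1]*d,d],-1)
    return (P-t)@R
def ray(uv,z,info):
    K,R,t=(np.array(info[k]) for k in "KRt")
    r=R.T@np.linalg.inv(K)@np.array([*uv,1.]); o=-R.T@t
    return o+r*(z-o[2])/r[2]
E
python3 - <<'E'
from h import *
print(finger_overhang, get_state())
im,d,i=look("top"); np.savez('top0.npz',im=im,d=d)
im2,d2,i2=look("side")
cv2.imwrite("pics/a.png",np.vstack([im])[:,:,::-1]); cv2.imwrite("pics/b.png",im2[:,:,::-1])
for n,z in [("stand",0),("carousel",0),("plate",0),("rack",0),("bottle",0),("tubebox",0),("multi",.13),("multi_top",.291),("spoke_mid",.25),("plate_mid",0)]:
    print(n,[(np.round(r["xy"]),round(r["score"],2),ray(r["xy"],z,i).round(3)) for r in tip_of("top",n)][:4])
E
```

```text
0.008 {'clock': 0.0, 'joint_pos': array([ 6.33975616e+01,  2.83153593e+01,  7.71280081e+01,  2.24297083e-04,
        7.46280235e+01, -5.47032524e+00]), 'qvel': array([ 0.00842846,  0.04991284, -0.00019995,  0.01889173,  0.0280919 ,
       -0.04508357]), 'effort': array([-2.13561029e-04, -8.78803539e+01, -3.81863916e+01,  7.05308933e-02,
        5.31695760e-02, -2.16304977e-05]), 'eef_pos': array([0.22513658, 0.58263846, 0.22132792]), 'tcp_rot': array([[-9.32751208e-01,  3.60520276e-01, -5.61332700e-04],
       [ 3.60520693e-01,  9.32750552e-01, -1.11240692e-03],
       [ 1.22538134e-04, -1.23997095e-03, -9.99999224e-01]]), 'ft_force': array([-1.04868955, -0.09622936,  0.69258503]), 'ft_torque': array([ 0.00973755, -0.01123755,  0.02597676]), 'gripper_width': 0.09106768940373888}
stand [(array([232., 182.]), 0.94, array([ 0.533, -0.054,  0.   ]))]
carousel []
plate [(array([298., 120.]), 0.94, array([ 0.724, -0.263,  0.   ])), (array([359., 146.]), 0.9, array([ 0.635, -0.449,  0.   ])), (array([297., 183.]), 0.86, array([ 0.527, -0.253,  0.   ])), (array([343., 186.]), 0.84, array([ 0.511, -0.393,  0.   ]))]
rack [(array([123., 170.]), 0.71, array([0.582, 0.277, 0.   ])), (array([234., 117.]), 0.65, array([ 0.737, -0.065,  0.   ]))]
bottle [(array([128., 260.]), 0.91, array([0.309, 0.261, 0.   ]))]
tubebox [(array([317., 263.]), 0.75, array([ 0.285, -0.301,  0.   ]))]
multi [(array([235., 129.]), 0.55, array([ 0.666, -0.069,  0.13 ]))]
multi_top [(array([235., 119.]), 0.68, array([ 0.648, -0.073,  0.291]))]
spoke_mid [(array([230., 144.]), 0.68, array([ 0.595, -0.057,  0.25 ]))]
plate_mid [(array([301., 182.]), 0.94, array([ 0.53 , -0.265,  0.   ])), (array([362., 143.]), 0.94, array([ 0.645, -0.458,  0.   ])), (array([300., 125.]), 0.73, array([ 0.707, -0.268,  0.   ])), (array([348., 184.]), 0.61, array([ 0.518, -0.407,  0.   ]))]
```

View pics/a.png

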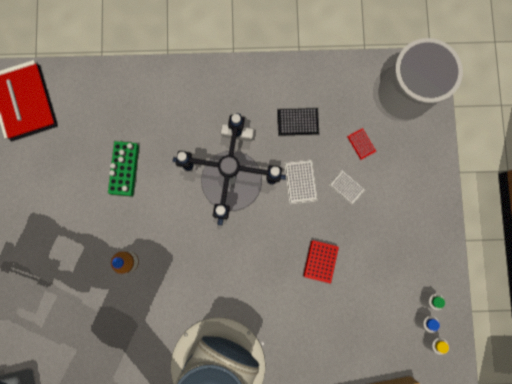

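View pics/b.png

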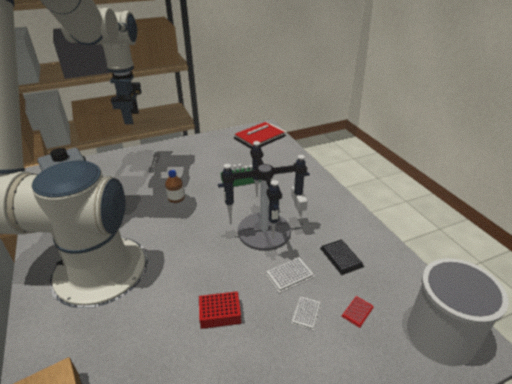

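The top view shows the eight-nozzle pipette at (237,130) pointing +x. The target is the larger white plate at (301,182); the smaller white one at (348,187) is a look-alike. The rack is at (123,168), the bottle at (122,262) and the tube box at (321,261).

```bash
cat > m.py <<'E'
from h import *
from scipy.optimize import least_squares
def measure(n=4):
    out=[]
    for _ in range(n):
        im,d,i=look("top"); P=pts(d,i); ok=d>0
        A=P[ok&(P[...,2]>.236)&(P[...,2]<.275)]; A=A[np.hypot(A[:,0]-.54,A[:,1]+.055)<.15]
        out.append(A[:,:2])
    A=np.vstack(out)
    def f(p):
        q=A-p[:2]; c,s=np.cos(p[2]),np.sin(p[2]); x=q[:,0]*c+q[:,1]*s; y=-q[:,0]*s+q[:,1]*c
        r=np.hypot(x,y); m=np.minimum(abs(x),abs(y)); return np.where((r<.145),m,.03)
    best=min((least_squares(f,[A[:,0].mean(),A[:,1].mean(),np.radians(a)],loss='soft_l1',f_scale=.006) for a in (0,20,40,60,80)),key=lambda r:r.cost)
    return best.x,best.cost,A,im,d,i,P
def plate(P,im,d):
    g=regions_of("top","plate"); res=[]
    for r in g:
        m=r["region"]&(d>0)&(P[...,2]<.03)&(P[...,2]>.006)
        q=P[m][:,:2].astype(np.float32)
        if len(q)<20: continue
        rc=cv2.minAreaRect(q); res.append((r["box"],round(r["score"],2),im[m].mean(0).round(),np.round(rc[0],4),np.round(rc[1],3),round(rc[2],1),q.mean(0).round(4)))
    return res
E
python3 - <<'E'
from m import *
x,c,A,im,d,i,P=measure(); print(x[:2],np.degrees(x[2]),c,len(A))
ok=d>0
H=P[ok&(P[...,2]>.262)&(np.hypot(P[...,0]-x[0],P[...,1]-x[1])<.034)]; print("hub",H.mean(0),len(H))
B=P[ok&(P[...,2]>.275)&(np.hypot(P[...,0]-x[0],P[...,1]-x[1])<.15)]
a=np.degrees(np.arctan2(B[:,1]-x[1],B[:,0]-x[0])); 
for k in range(-180,180,30):
    s=(a>=k)&(a<k+30)
    if s.any(): print(k,s.sum(),B[s].mean(0).round(4),a[s].mean())
F=ok&(P[...,2]>.008)&(P[...,2]<.022)&(np.hypot(P[...,0]-x[0],P[...,1]-x[1])<.125)
print("foot",cv2.minEnclosingCircle(P[F][:,:2].astype(np.float32)))
for r in plate(P,im,d): print(r)
for n,b in (("bottle",0),("rack",0),("tubebox",0)):
    for r in regions_of("top",n)[:2]:
        m=r["region"]&ok&(P[...,2]>.01); print(n,P[m].min(0).round(3),P[m].max(0).round(3))
E
```

```text
[ 0.53714258 -0.05279811] -10.919473385043098 0.16350024132534494 6403
hub [ 0.53992329 -0.05309017  0.26577111] 352
-120 79 [ 0.5173 -0.1651  0.2882] -100.0015001067316
-30 78 [ 0.6513 -0.0734  0.2881] -10.210569603002755
60 79 [0.5606 0.0599 0.2882] 78.2511241188797
150 85 [ 0.4268 -0.0314  0.2872] 169.02241297658105
foot ((0.5346469879150391, -0.052091993391513824), 0.12260124087333679)
([274.0, 107.0, 42.4, 29.5], 0.89, array([65., 62., 62.]), array([ 0.7173, -0.2614]), array([0.127, 0.082]), 88.7, array([ 0.7173, -0.261 ], dtype=float32))
([282.6, 161.1, 34.1, 45.4], 0.88, array([172., 166., 156.]), array([ 0.5311, -0.2618]), array([0.127, 0.085]), 5.4, array([ 0.5303, -0.2611], dtype=float32))
([345.2, 127.8, 28.1, 31.0], 0.84, array([157.,  62.,  59.]), array([ 0.6425, -0.453 ]), array([0.082, 0.058]), 27.3, array([ 0.6427, -0.4528], dtype=float32))
([327.8, 173.2, 38.5, 29.4], 0.69, array([166., 160., 150.]), array([ 0.5095, -0.3993]), array([0.088, 0.064]), 45.3, array([ 0.5103, -0.4003], dtype=float32))
bottle [0.275 0.226 0.011] [0.339 0.288 0.132]
rack [0.501 0.226 0.01 ] [0.664 0.312 0.073]
tubebox [ 0.23  -0.356  0.01 ] [ 0.352 -0.256  0.052]
```

```bash
python3 -m crank '[0.024,-0.036,0.0236,2,0.048,-0.072,0.047,4,0.072,-0.108,0.071,6,0.096,-0.144,0.094,8,0.12,-0.18,0.118,10.4]' 255 10
python3 -m crank '[0.026,-0.041,0,0,0.052,-0.082,0,0,0.078,-0.123,0,0,0.104,-0.164,0,0,0.13,-0.205,0,0]'
python3 -m crank '[0.0266,-0.042,0,0,0.053,-0.084,0,0,0.08,-0.126,0,0,0.106,-0.168,0,0,0.133,-0.21,0,0]'
python3 -m crank '[0,-0.008,0,0,0,-0.008,0,0]'
python3 - <<'E'
from m import *
s=get_state(); print(s["clock"],s["eef_pos"],s["tcp_rot"],s["ft_force"],s["gripper_width"])
im,d,i=look("wrist"); cv2.imwrite("pics/c.png",im[:,:,::-1])
im,d,i=look("top"); cv2.imwrite("pics/d.png",cv2.resize(im[80:240,150:350],(800,640))[:600,:,::-1])
E
```

```text
clock: 1.5
eef_pos: [0.3459, 0.4014, 0.3409]
tcp_rot: [[-0.983, 0.184, 0.0], [0.184, 0.983, 0.0], [-0.0, 0.0, -1.0]]
ft_force: [1.1, 1.5, -0.4]
gripper_width: 0.0536
clock: 2.0
eef_pos: [0.476, 0.1961, 0.3401]
tcp_rot: [[-0.983, 0.186, 0.0], [0.186, 0.983, 0.0], [-0.0, 0.0, -1.0]]
ft_force: [1.0, 0.2, 0.2]
gripper_width: 0.0138
clock: 2.5
eef_pos: [0.609, -0.014, 0.3401]
tcp_rot: [[-0.982, 0.186, 0.0], [0.186, 0.982, 0.0], [-0.0, 0.0, -1.0]]
ft_force: [0.6, 0.8, -0.8]
gripper_width: 0.0006
clock: 2.7
eef_pos: [0.6085, -0.0215, 0.3394]
tcp_rot: [[-0.982, 0.189, -0.001], [0.189, 0.982, 0.0], [0.001, -0.0, -1.0]]
ft_force: [-0.6, 0.2, -0.3]
gripper_width: 0.0006
2.7 [ 0.60845006 -0.02149785  0.33941872] [[-9.82067926e-01  1.88525822e-01 -7.76249322e-04]
 [ 1.88525843e-01  9.82068228e-01  4.73971545e-05]
 [ 7.71265384e-04 -9.97958326e-05 -9.99999698e-01]] [-0.61540984  0.15670743 -0.25735201] 0.0006250176446807429
```

View pics/c.png

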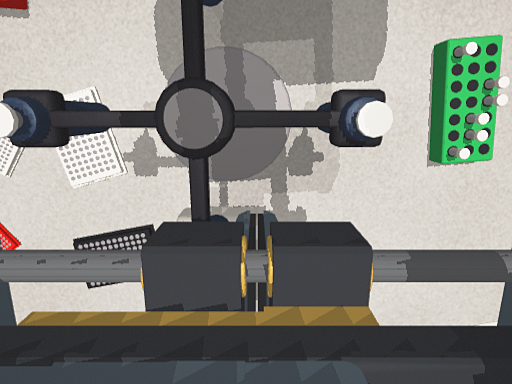

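The wrist view shows the closed fingertips at (258,215), on the +y side of the eight-nozzle arm (column 200). The hub is at (195,118). The black carriage blocks need a height check.

Run:
```python
from m import *
im,d,i=look("wrist"); P=pts(d,i); T=get_state()["eef_pos"]
for r in (216,225,240,265,290):
  for c in (150,195,235,248,252,256,260,264,268,280,320): print((c,r),(P[r,c]-T).round(3) if d[r,c]>0 else None)
```

```text
(150, 216) [ 0.054 -0.178 -0.34 ]
(195, 216) [-0.001 -0.047 -0.08 ]
(235, 216) [ 0.036 -0.031 -0.192]
(248, 216) [-0.019 -0.001  0.004]
(252, 216) [-0.017  0.    -0.   ]
(256, 216) [ 0.045 -0.01  -0.206]
(260, 216) [-0.016  0.004  0.   ]
(264, 216) [-0.017  0.006  0.003]
(268, 216) [-0.017  0.008  0.005]
(280, 216) [ 0.091  0.019 -0.339]
(320, 216) [ 0.103  0.08  -0.339]
(150, 225) [ 0.067 -0.18  -0.335]
(195, 225) [-0.041 -0.009  0.081]
(235, 225) [-0.039  0.001  0.08 ]
(248, 225) [-0.018 -0.001  0.017]
(252, 225) [-0.017  0.     0.014]
(256, 225) [ 0.051 -0.011 -0.192]
(260, 225) [-0.016  0.004  0.013]
(264, 225) [-0.014  0.006  0.009]
(268, 225) [-0.017  0.008  0.017]
(280, 225) [-0.037  0.012  0.079]
(320, 225) [-0.035  0.023  0.079]
(150, 240) [-0.043 -0.018  0.09 ]
(195, 240) [-0.041 -0.007  0.09 ]
(235, 240) [-0.039  0.001  0.09 ]
(248, 240) [-0.017 -0.001  0.033]
(252, 240) [-0.017  0.     0.032]
(256, 240) [ 0.123 -0.024 -0.338]
(260, 240) [-0.016  0.004  0.033]
(264, 240) [-0.016  0.005  0.032]
(268, 240) [-0.036  0.009  0.085]
(280, 240) [-0.037  0.012  0.09 ]
(320, 240) [-0.035  0.021  0.09 ]
(150, 265) [-0.039 -0.017  0.095]
(195, 265) [-0.037 -0.007  0.095]
(235, 265) [-0.035  0.001  0.096]
(248, 265) [-0.032  0.003  0.089]
(252, 265) [-0.031  0.004  0.088]
(256, 265) [-0.031  0.005  0.089]
(260, 265) [-0.031  0.006  0.089]
(264, 265) [-0.031  0.007  0.089]
(268, 265) [-0.032  0.008  0.091]
(280, 265) [-0.033  0.011  0.095]
(320, 265) [-0.031  0.019  0.095]
(150, 290) [-0.033 -0.019  0.095]
(195, 290) [-0.031 -0.009  0.095]
(235, 290) [-0.029 -0.     0.095]
(248, 290) [-0.004 -0.003  0.049]
(252, 290) [-0.003 -0.002  0.048]
(256, 290) [ 0.208 -0.041 -0.339]
(260, 290) [-0.003  0.001  0.049]
(264, 290) [-0.002  0.002  0.048]
(268, 290) [-0.026  0.007  0.092]
(280, 290) [-0.028  0.01   0.096]
(320, 290) [-0.026  0.018  0.096]
```

```bash
python3 -m crank '[0,0,-0.022,0,0,0,-0.044,0,0,0,-0.066,0,0,0,-0.088,0,0,0,-0.088,0]'
python3 -m crank '[-0.0011,-0.0055,0,0,-0.0021,-0.011,0,0,-0.0032,-0.0165,0,0,-0.0042,-0.022,0,0,-0.0052,-0.0275,0,0]'
python3 - <<'E'
from m import *
s=get_state();print(s["ft_force"])
im,d,i=look("wrist"); cv2.imwrite("pics/e.png",im[:,:,::-1])
ax=np.array([.539,-.0525]); 
def pose(th,r=.0625,h=.015):
    t=np.radians(th); return ax+[r*np.cos(t)-h*np.sin(t), r*np.sin(t)+h*np.cos(t)]
p0=pose(-10.75); print(p0)
for k in range(0,87,3): print(k,(pose(-10.75-k)-pose(-10.75-(k-1)//15*15 if k else -10.75)).round(4))
E
```

```text
clock: 3.35
eef_pos: [0.6065, -0.0184, 0.2498]
tcp_rot: [[-0.983, 0.184, -0.004], [0.184, 0.983, 0.001], [0.004, -0.0, -1.0]]
ft_force: [-0.5, -0.6, -0.0]
gripper_width: 0.0002
clock: 3.85
eef_pos: [0.6031, -0.0482, 0.2524]
tcp_rot: [[-0.982, 0.186, 0.001], [0.186, 0.982, -0.0], [-0.001, 0.0, -1.0]]
ft_force: [2.1, 9.0, 2.4]
gripper_width: 0.0004
[2.11594108 9.00087588 2.37664446]
[ 0.60320101 -0.049421  ]
0 [0. 0.]
3 [ 0.0001 -0.0034]
6 [-0.     -0.0067]
9 [-0.0003 -0.0101]
12 [-0.0008 -0.0134]
15 [-0.0014 -0.0167]
18 [-0.0008 -0.0033]
21 [-0.0018 -0.0065]
24 [-0.0029 -0.0097]
27 [-0.0042 -0.0128]
30 [-0.0057 -0.0158]
33 [-0.0016 -0.003 ]
36 [-0.0034 -0.0058]
39 [-0.0053 -0.0086]
42 [-0.0074 -0.0112]
45 [-0.0096 -0.0138]
48 [-0.0023 -0.0024]
51 [-0.0048 -0.0047]
54 [-0.0073 -0.0069]
57 [-0.01   -0.0089]
60 [-0.0128 -0.0108]
63 [-0.0029 -0.0017]
66 [-0.0058 -0.0033]
69 [-0.0089 -0.0048]
72 [-0.012 -0.006]
75 [-0.0152 -0.0072]
78 [-0.0032 -0.0009]
81 [-0.0065 -0.0017]
84 [-0.0098 -0.0023]
```

View pics/e.png

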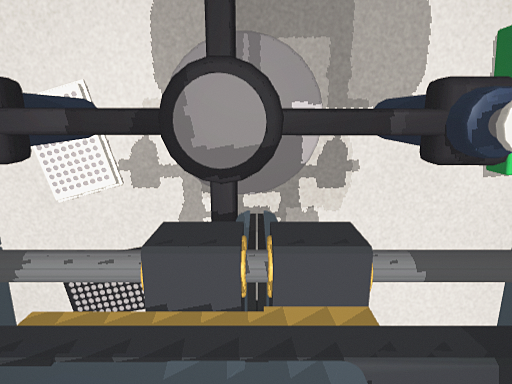

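Contact made; the tip is against the arm at about 9 N. I'll go slower, about 2° per row.

```bash
python3 -m crank '[0.0001,-0.0022,0,-2,0.0001,-0.0045,0,-4,0,-0.0067,0,-6,-0.0002,-0.009,0,-8,-0.0004,-0.0112,0,-10]'
cat > c.py <<'E'
from m import *
def chk(full=True):
    x,c,A,im,d,i,P=measure(2); ok=d>0
    B=P[ok&(P[...,2]>.275)&(P[...,2]<.30)&(np.hypot(P[...,0]-x[0],P[...,1]-x[1])<.15)]
    print("cross",x[:2].round(4),np.degrees(x[2]).round(1),round(c,3))
    H=P[ok&(P[...,2]>.262)&(P[...,2]<.272)&(np.hypot(P[...,0]-x[0],P[...,1]-x[1])<.034)]; print("hub",H.mean(0),len(H))
    if len(B):
        l=cv2.partition if 0 else None
        rem=B
        while len(rem)>15:
            m=np.linalg.norm(rem[:,:2]-rem[0,:2],axis=1)<.04; q=rem[m].mean(0); v=q[:2]-[.539,-.0525]
            print(m.sum(),q.round(4),np.degrees(np.arctan2(v[1],v[0])).round(1)); rem=rem[~m]
    return im,d,i,P
E
python3 - <<'E'
from c import *
chk(); print(get_state()["ft_force"])
ax=np.array([.539,-.0525])
def pose(th,r=.0625,h=.015):
    t=np.radians(th); return ax+[r*np.cos(t)-h*np.sin(t), r*np.sin(t)+h*np.cos(t)]
for k in range(10,90,10):
    print(k,[[float(v) for v in (pose(-10.75-k-j)-pose(-10.75-k)).round(4)] for j in (2,4,6,8,10)])
E
```

```text
clock: 4.4
eef_pos: [0.6029, -0.0588, 0.2521]
tcp_rot: [[-0.935, 0.355, 0.0], [0.355, 0.935, 0.0], [-0.0, 0.0, -1.0]]
ft_force: [0.7, 2.5, 0.8]
gripper_width: 0.0003
cross [ 0.5384 -0.051 ] -21.9 0.038
hub [ 0.54233457 -0.05281842  0.26610187] 301
11 [0.5797 0.0458 0.2797] 67.5
89 [ 0.4982 -0.1586  0.2873] -111.0
[0.24272667 0.68794227 0.61426065]
10 [[-0.0003, -0.0022], [-0.0007, -0.0044], [-0.0012, -0.0066], [-0.0018, -0.0088], [-0.0024, -0.0109]]
20 [[-0.0007, -0.0021], [-0.0015, -0.0042], [-0.0023, -0.0063], [-0.0033, -0.0084], [-0.0042, -0.0104]]
30 [[-0.0011, -0.002], [-0.0022, -0.0039], [-0.0034, -0.0058], [-0.0047, -0.0077], [-0.006, -0.0095]]
40 [[-0.0014, -0.0018], [-0.0028, -0.0035], [-0.0043, -0.0051], [-0.0059, -0.0067], [-0.0075, -0.0083]]
50 [[-0.0017, -0.0015], [-0.0034, -0.0029], [-0.0052, -0.0043], [-0.007, -0.0056], [-0.0089, -0.0069]]
60 [[-0.0019, -0.0012], [-0.0039, -0.0023], [-0.0058, -0.0033], [-0.0079, -0.0043], [-0.0099, -0.0052]]
70 [[-0.0021, -0.0008], [-0.0042, -0.0016], [-0.0063, -0.0023], [-0.0085, -0.0029], [-0.0107, -0.0034]]
80 [[-0.0022, -0.0005], [-0.0044, -0.0008], [-0.0066, -0.0011], [-0.0089, -0.0014], [-0.0111, -0.0015]]
```

```bash
python3 -m crank '[-0.0003,-0.0022,0,-2,-0.0007,-0.0044,0,-4,-0.0012,-0.0066,0,-6,-0.0018,-0.0088,0,-8,-0.0024,-0.0109,0,-10]' |grep -E 'ft|pos'
python3 -m crank '[-0.0007,-0.0021,0,-2,-0.0015,-0.0042,0,-4,-0.0023,-0.0063,0,-6,-0.0033,-0.0084,0,-8,-0.0042,-0.0104,0,-10]' |grep -E 'ft|pos'
python3 -m crank '[-0.0011,-0.002,0,-2,-0.0022,-0.0039,0,-4,-0.0034,-0.0058,0,-6,-0.0047,-0.0077,0,-8,-0.006,-0.0095,0,-10]' |grep -E 'ft|pos'
python3 - <<'E'
from c import *
chk()
E
```

```text
eef_pos: [0.6005, -0.0697, 0.252]
ft_force: [2.3, 1.2, -0.8]
eef_pos: [0.5964, -0.0801, 0.2521]
ft_force: [2.9, 1.0, 0.2]
eef_pos: [0.5904, -0.0897, 0.2521]
ft_force: [2.6, 0.3, 0.9]
cross [ 0.5407 -0.0538] 42.0 0.024
hub [ 0.54027198 -0.05257194  0.26590967] 344
```

```bash
python3 -m crank '[-0.0014,-0.0018,0,-2,-0.0028,-0.0035,0,-4,-0.0043,-0.0051,0,-6,-0.0059,-0.0067,0,-8,-0.0075,-0.0083,0,-10]' |grep -E 'ft|pos'
python3 -m crank '[-0.0017,-0.0015,0,-2,-0.0034,-0.0029,0,-4,-0.0052,-0.0043,0,-6,-0.007,-0.0056,0,-8,-0.0089,-0.0069,0,-10]' |grep -E 'ft|pos'
python3 -m crank '[-0.0019,-0.0012,0,-2,-0.0039,-0.0023,0,-4,-0.0058,-0.0033,0,-6,-0.0079,-0.0043,0,-8,-0.0099,-0.0052,0,-10]' |grep -E 'ft|pos'
python3 - <<'E'
from c import *
im,d,i,P=chk(); print(get_state()["clock"])
for r in plate(P,im,d): print(r)
cv2.imwrite("pics/f.png",cv2.resize(im[80:240,150:350],(700,560))[:,:,::-1])
E
```

```text
eef_pos: [0.5829, -0.0979, 0.252]
ft_force: [2.7, -0.3, -0.3]
eef_pos: [0.574, -0.1049, 0.2521]
ft_force: [1.6, -0.3, -0.7]
eef_pos: [0.5642, -0.1101, 0.2521]
ft_force: [3.8, -0.7, -1.0]
cross [ 0.5376 -0.0529] 99.7 0.032
hub [ 0.53979493 -0.05226239  0.26568074] 352
82 [0.5218 0.0602 0.2883] 98.6
7.7
([325.5, 171.8, 41.5, 28.9], 0.7, array([159., 153., 144.]), array([ 0.5102, -0.4003]), array([0.091, 0.058]), 45.7, array([ 0.5105, -0.4   ], dtype=float32))
([348.8, 129.6, 26.0, 29.7], 0.62, array([149.,  58.,  55.]), array([ 0.6433, -0.4534]), array([0.082, 0.055]), 29.8, array([ 0.6428, -0.4525], dtype=float32))
([295.4, 108.1, 25.5, 28.2], 0.57, array([61., 58., 57.]), array([ 0.7186, -0.2947]), array([0.059, 0.088]), 86.1, array([ 0.7148, -0.2966], dtype=float32))
```

View pics/f.png

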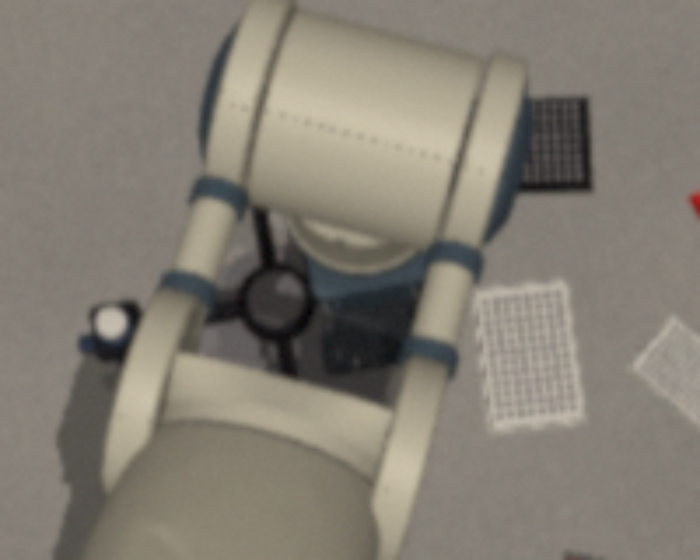

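The crop shows the hub at (275,300) and the arm opposite the eight-nozzle pipette at (110,325), so the pipette sits at about -81°. It needs about -92°, so I'll push 10° more, back off and measure with a clear view.

```bash
python3 -m crank '[-0.0021,-0.0008,0,-2,-0.0042,-0.0016,0,-4,-0.0063,-0.0023,0,-6,-0.0085,-0.0029,0,-8,-0.0107,-0.0034,0,-10]' |grep -E 'ft|pos'
python3 -m crank '[0.006,0,0,0,0.018,0,0,0,0.028,0,0,0,0.028,0,0.04,0,0.028,0,0.088,0]' |grep -E 'ft|pos'
python3 -m crank '[0,0.045,0,0,0,0.09,0,0,0,0.135,0,0,0,0.18,0,0,0,0.225,0,0]' |grep -E 'ft|pos'
python3 -m crank '[0,0.045,0,0,0,0.09,0,0,0,0.135,0,0,0,0.18,0,0,0,0.225,0,0]' |grep -E 'ft|pos'
cat > f.py <<'E'
from c import *
im,d,i,P=chk(); print(get_state()["clock"])
for r in plate(P,im,d): print(r)
for n,z in [("multi",.13),("multi_top",.291),("spoke_mid",.25),("plate_mid",0),("stand",0)]:
    print(n,[(np.round(r["xy"]),round(r["score"],2),ray(r["xy"],z,i).round(3)) for r in tip_of("top",n)][:3])
cv2.imwrite("pics/g.png",cv2.resize(im[80:240,150:350],(700,560))[:,:,::-1])
E
python3 f.py
```

```text
eef_pos: [0.5534, -0.1134, 0.252]
ft_force: [3.4, -2.1, -0.4]
eef_pos: [0.5812, -0.1129, 0.3391]
ft_force: [0.6, -0.9, 1.0]
eef_pos: [0.5816, 0.1139, 0.3399]
ft_force: [0.6, 0.2, 0.6]
eef_pos: [0.5813, 0.3393, 0.3397]
ft_force: [1.0, -0.2, 0.5]
cross [ 0.5374 -0.0523] -1.6 0.081
hub [ 0.5391124  -0.05247091  0.26581558] 346
87 [ 0.6526 -0.0554  0.2871] -1.5
81 [0.5424 0.0612 0.2878] 88.3
78 [ 0.536  -0.167   0.2883] -91.5
86 [ 0.4239 -0.0497  0.2885] 178.6
9.85
([327.3, 171.1, 39.3, 33.3], 0.97, array([176., 170., 159.]), array([ 0.5098, -0.3996]), array([0.092, 0.062]), 44.9, array([ 0.5101, -0.4001], dtype=float32))
([280.7, 159.5, 34.2, 42.5], 0.81, array([182., 175., 164.]), array([ 0.5311, -0.2616]), array([0.127, 0.087]), 4.7, array([ 0.5307, -0.2618], dtype=float32))
([274.6, 104.5, 43.8, 30.1], 0.66, array([70., 66., 66.]), array([ 0.7177, -0.2617]), array([0.126, 0.084]), 89.9, array([ 0.7174, -0.2613], dtype=float32))
([346.2, 126.9, 29.1, 33.5], 0.6, array([166.,  67.,  64.]), array([ 0.644 , -0.4542]), array([0.081, 0.054]), 27.2, array([ 0.6435, -0.454 ], dtype=float32))
multi [(array([272., 175.]), 0.97, array([ 0.532, -0.169,  0.13 ]))]
multi_top [(array([273., 165.]), 0.6, array([ 0.531, -0.161,  0.291]))]
spoke_mid [(array([254., 169.]), 0.7, array([ 0.53 , -0.118,  0.25 ]))]
plate_mid [(array([348., 187.]), 0.98, array([ 0.509, -0.405,  0.   ])), (array([362., 145.]), 0.97, array([ 0.639, -0.457,  0.   ])), (array([300., 184.]), 0.95, array([ 0.522, -0.26 ,  0.   ]))]
stand [(array([229., 178.]), 0.7, array([ 0.546, -0.047,  0.   ]))]
```

View pics/g.png

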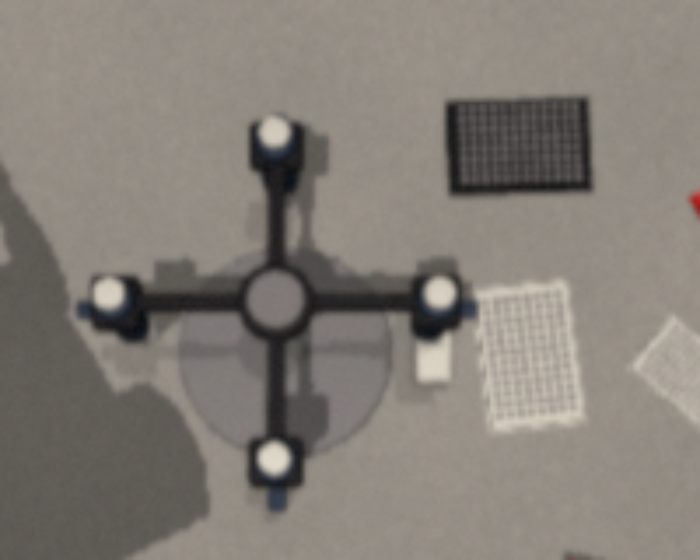

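Run:
```python
from c import *
im,d,i,P=chk(); print("foot",ray((231.7,179.7),.016,i))
for n in ("bottle","rack","tubebox"):
    for r in regions_of("top",n)[:1]:
        m=r["region"]&(d>0)&(P[...,2]>.01); print(n,P[m].min(0).round(3),P[m].max(0).round(3))
s=get_state(); print(s["clock"],s["ft_force"],s["qvel"].round(2)); job_done()
```

```text
cross [ 0.5375 -0.0524] -1.6 0.081
hub [ 0.53896246 -0.05204884  0.26590844] 345
85 [ 0.6531 -0.0559  0.2879] -1.7
76 [0.5418 0.0617 0.2887] 88.6
80 [ 0.5359 -0.1666  0.2885] -91.6
89 [ 0.4245 -0.0498  0.2874] 178.6
foot [ 0.5395576  -0.05441216  0.016     ]
bottle [0.275 0.227 0.011] [0.339 0.288 0.131]
rack [0.5   0.226 0.01 ] [0.664 0.312 0.073]
tubebox [ 0.233 -0.359  0.011] [ 0.352 -0.256  0.053]
10.4 [-1.0052193  -0.09188945 -0.23737951] [ 0.26  0.15 -0.04  0.07  0.06  0.05]
the job is handed in; nothing more can be done
```

I turned the carousel about 81° clockwise with the closed fingertips against the eight-nozzle pipette's arm. I then backed off, lifted the hand and moved it well clear before handing the job in at about 10.4 s.

**Aim:** the pipette now points at about -91.6°. The bearing from the axis to the centre of the larger white plate is about -92.1°, so it is roughly 0.5° off, about what the camera calibration can resolve.

**Force:** the highest reading I saw was about 9 N, at first contact. After that the push stayed around 2 to 4 N.

**Positions:** the stand's axis, the plate, the rack, the bottle and the tube box all measured where they were at the start, to within about 3 mm.

**Disagreements:**
- While the arm hid part of the carousel, the angle fit was up to about 3° off the commanded angle. It agreed with the other readings once the view was clear.
- The network's own points for the stand and plate centres were about 1 cm off, so I relied on the depth measurements instead.

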